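Tuck the angle strip under the lapped plate and hold it down for screwing

TASK

Take the loose dark steel angle strip by its upright flange, set it on the plywood board and slide its thin front edge in under the overlapping hinged plate until it butts against the stop, ends in line with the plate's ends, without lifting the plate and without disturbing the screwdriver, tape roll or weight. Then press the strip down firmly so it lies flat on the board and finish like that, still gripping it and pressing down, so that a colleague can drive the screws; do not let go.

Things in the scene. Friction and masses are not known exactly. Their poses are not given: they have to be found in the camera images.
- board: Fixed plywood board on the bench, 14 mm thick, reaching from x = -105 to +85 mm and y = -90 to +90 mm. Origin on the bench (14 mm below the board's top). Board +x is the tuck-in direction, away from the robot within 0.35 rad; z is up. A hinged aluminium plate lies over its far half, 120 mm long (y = -60 to +60 mm). Nothing on the board stands higher than 30 mm above the bench.
- plate_edge (a point): Middle of the near edge of the plate's flat part, on its underside: board x = +20 mm, y = 0, 7 mm above the board's top; that gap goes on up to the stop. The plate is 4 mm thick. In front of this point a lead-in lip bends up to board x = +11 mm, where it clears the board by about 10 mm. Its axes are the board's while the plate lies down.
- stop (a point): Stop: near face of a block fixed on the board under the plate. The point is the middle of the face's foot: board x = +50 mm, y = 0, at the height of the board's top. Axes as the board's.
- plate (a joint): Hinge of the plate, at its far edge (board x = +75 mm). 0 = lying down as it should, with the 7 mm gap under it; grows as its near edge is lifted, rad (0.065 rad = 3.5 mm at the edge). The plate weighs 80 g, swings freely, no spring.
- strip: Loose dark steel angle strip, 120 to 225 g, flat on the bench. Flat leg 90 (x) x 120 (y) x 4 mm with an upright flange along its near edge, 8 mm thick (x = -45 to -37 mm), 120 mm long, 35 mm high from the underside. Origin: centre of the leg's underside. +x points from flange to the thin edge to be tucked in, y along the strip, z up. Grip the flange from above across its 8 mm, at its middle.
- tuck_edge (a point): Middle of the strip's thin front edge, at its underside: strip x = +45 mm, y = 0, z = 0. Axes as the strip's. It reaches the stop when fully tucked in.
- screwdriver: Bystander: small screwdriver with amber handle, 19 x 153 x 19 mm, lying beyond the strip's front edge. Origin at the centre of its underside, length along its y.
- tape_roll: Bystander: grey tape roll, 66 mm across, 24 mm high, beside the board, at its +y side. Origin at the centre of its underside.
- test_weight: Bystander: small grey metal check weight with a knob, 22 mm across, 37 mm high, beside the board, at its -y side. Origin at the centre of its underside.
Mind the look-alikes: they are no part of the job. What is shaped like the strip but green or pink is not meant.

How it is judged (in metres and radians):
On the way:
1. the strip's front edge is in under the plate, plate lying down (x of tuck_edge in the frame of board above 0.022 m and z of tuck_edge in the frame of board between 0.011 and 0.02 m and value of joint plate below 0.065 rad), for 0.1 s.
At the end, for the whole second after the job is handed in: Strip edge within 6 mm of the stop, ends within 10 mm of the plate's, square within 0.08 rad, flat on the board (tilt under 0.03 rad, edge within 2 mm), plate lying down (under 0.02 rad); the fingers still hold the strip and it is pressed on the board with over 6 N, at rest (x of tuck_edge in the frame of stop above -0.006 m and y of tuck_edge in the frame of stop between -0.01 and 0.01 m and z of tuck_edge in the frame of stop between -0.003 and 0.002 m and angle between the x axis of strip and the x axis of board, either way round below 0.08 rad and angle between strip's own z axis and vertical below 0.03 rad and value of joint plate below 0.02 rad and contact force between strip and board above 6 N and contact force between the fingers and strip above 2 N and linear speed of strip below 0.01 m/s); the arm keeps its last pose, push and grip.
It fails at once if the plate is lifted (front edge more than about 3.5 mm) (value of joint plate above 0.065 rad).
It fails at once if the screwdriver is disturbed (distance of screwdriver from where it was at the start of the episode above 0.03 m).
It fails at once if the tape roll is disturbed (distance of tape_roll from where it was at the start of the episode above 0.03 m).
It fails at once if the weight is disturbed or tipped (distance of test_weight from where it was at the start of the episode above 0.03 m or angle between test_weight's own z axis and vertical above 0.5 rad).
It also fails if it takes over 38 s, if anything falls off the work surface, if the arm or the gripper's body presses on something with over 40 N, if the wrist force passes 120 N, or if a joint passes its speed limit or range.

ROBOT

A 6-joint arm with a two-finger parallel gripper is mounted at the origin on a cart in front of the work surface, level with it; the furniture and walls round the work are solid. World frame = base frame: x ahead of the robot, y to its left, z up, the work surface at z = 0. Lengths are in mm, angles in degrees, forces in N, time in s.
With the tool pointing down it reaches from about 300 to 775 mm from the base axis. Payload 14.6 kg.
Tool frame: the origin (TCP) lies on the centre line of the jaws, within the pads' length; the fingertips stand 22 mm ahead of it and the grasp point (between the pads) lies 3 mm ahead of it; z points along the fingers, x is the direction in which the jaws open and shut, and the axes are right-handed (so a half turn about z gives the same grasp; the last joint's range is limited). The gripper opens to 94 mm and grips with 3 to 60 N. Pads are 16 mm wide; open, the fingers measure 119 mm over their backs; the gripper's body (75 mm by 177 mm) begins 78 mm behind the grasp point.
Start: joints at [67.689, 17.183, 87.147, -0, 75.671, -3.816], TCP at [174.47, 521.584, 227.446] pointing down, gripper open.
Joint ranges: [-173.82, 173.82], [-45.26, 126.66], [13.44, 144.39], [-59.66, 239.66], [0, 175.72], [-146.38, 146.38]. Speed limits (degrees/s): [127.2, 127.2, 147.25, 180, 180, 180].

INTERFACE

Orientations are given as a 3x3 rotation matrix whose columns are the frame's x, y, z axes.
In Python, from plant import bot gives the robot as it stands.
- The arm moves only by the tool jog_arm, never from a script. Its arguments are lists of equal length, an entry for each row: "delta_pos": the shift along the tool's x, y, z in m, a list of three; "turn": the turn, a rotation vector about the tool's x, y, z in degrees, a list of three; "claw": the opening, from 0 (shut) to 1 (fully open). A call has 1 to 20 rows; each row shifts and turns the commanded pose from where the row before left it, along the tool's axes as they then stand; what a row does not reach is not made up. A row lasts 1/8 s, in which the tool goes at most 62.5 mm and 10.7 degrees, less where a joint would pass 70% of its speed; a pose out of reach is approached as far as the arm can. A call is refused whole if a number of a shift passes 0.0625 or a number of a turn 10.7, either way. A call with a gripper value outside its range is refused whole. The fingers move at their own pace and stop on an object; the grip force is fixed at half the most. Time passes only in rows, so rows that do not move let the fingers close. It gives the time, the measured TCP pose, the force and the opening at its end, in the units of the state.
- bot.observe(): the state, without advancing time (a new reading comes with each control period).
- bot.grab_frame(name): name is "scene" or "top"; returns a dict with "color" (480x640x3 uint8, red, green, blue), "K" (3x3 intrinsics, pixels), "dist" ([k1, k2, p1, p2, k3] as OpenCV has them; the pictures are not rectified), "view" (4x4, takes a point from world to camera coordinates). Camera axes: x right, y up, looking along -z (the intrinsics and any distortion apply to the point x, -y, -z); pixel columns grow to the right and rows downward; lengths in mm; the calibration is good to about 2 mm. A picture is of the moment at which its call begins. There is no depth.
- bot.finish_job(): hands the job in, once; it reports no verdict.
Trained networks look in a picture, given as the dict that the camera call returned (one of the last four; its "shot" number tells which), for a name from the list of things; names that differ only in an ending like _2 or _b are one class to them, and where a whole thing is asked for, a point or a joint stands for the part that bears it (a point fixed in the world has none). Each returns a list of dicts, best first, with "confidence" (0 to 1); they miss things now and then, are a little off and sometimes report something else, mostly with a low value. They report only what shows in the picture. A call takes as long as a camera call. They do not tell look-alikes from the thing itself.
- bot.boxes_of(thing, picture): "rect" ([centre column, centre row, width, height] in pixels, round what is visible of it).
The state is a dict: "time_s": time; "joint_positions": joint angles; "joint_velocities": joint speeds; "joint_efforts": joint torques, N m; "eef_pos": TCP position; "eef_rot": TCP orientation; "force": force on the tool from outside, world axes, zero at the start; "ft_torque": the same for the moment, N m; "gripper_width": finger opening in mm.
Only numpy, scipy, OpenCV 4.12 (cv2) and the standard library are available. Lean on these libraries where they do the work, as an engineer would, in place of code of your own. Each camera call takes 0.05 s, during which the arm holds its last target.

## Working session

There is one attempt and no reset: what is moved stays moved. The work goes in short steps, Python scripts to look and compute and a tool call to move; the robot and the scene stay as the last step left them, time stands still between calls to the robot, and variables do not carry over. Pictures are saved under pics/ and viewed, and the job is handed in when it is done.

Besides the shell and the picture viewer there is one more tool, called after "Request:" by a JSON object that holds its "api" and its "payload", one argument or row to a line. jog_arm: Moves the arm, as the interface text tells. Its arguments: {"type":"object","properties":{"delta_pos":{"type":"array"},"turn":{"type":"array"},"claw":{"type":"array"}},"required":["delta_pos","turn","claw"]}

```bash
ls; mkdir -p pics
python3 - <<'E'
from plant import bot
import cv2,pickle
s=bot.observe();print(s)
for n in ("scene","top"):
    f=bot.grab_frame(n);cv2.imwrite(f"pics/{n}0.png",f["color"][:,:,::-1]);pickle.dump(f,open(f"{n}0.pkl","wb"))
    print(n,f["K"],f["dist"],f["view"])
    for t in ("strip","board","plate","screwdriver","tape_roll","test_weight"):
        print(t,[(round(d["confidence"],2),[round(float(v)) for v in d["rect"]]) for d in bot.boxes_of(t,f)])
E
```

```text
pics
{'time_s': 0.0, 'joint_positions': array([ 6.76881237e+01,  1.72158538e+01,  8.71810659e+01, -1.48483574e-03,
        7.56709157e+01, -3.81609531e+00]), 'joint_velocities': array([ 0.02014396, -0.01359116, -0.08692039, -0.0070894 ,  0.01626268,
        0.00295729]), 'joint_efforts': array([-1.68462971e-03, -5.31800365e+01, -3.52740633e+01,  7.07458332e-02,
        2.43849680e-02,  8.50221397e-06]), 'eef_pos': array([174.396068  , 521.35928536, 226.8785108 ]), 'eef_rot': array([[ 3.17228477e-01,  9.48349045e-01, -4.26255031e-04],
       [ 9.48348403e-01, -3.17228759e-01, -1.10484157e-03],
       [-1.18299580e-03, -5.37510682e-05, -9.99999299e-01]]), 'force': array([-0.45927494, -0.00502309,  0.12652755]), 'ft_torque': array([-0.00692216, -0.02968448,  0.02533114]), 'gripper_width': 93.87379505835662}
scene [[438.18388696   0.         318.55485047]
 [  0.         438.18388696 234.4821861 ]
 [  0.           0.           1.        ]] [0.02306798 0.         0.         0.         0.        ] [[ 8.78168082e-01 -4.78308362e-01 -6.47543421e-03 -4.53586867e+02]
 [ 2.12981532e-01  3.788385
[... 502 characters left out ...]
st_weight [(0.74, [368, 283, 52, 44])]
top [[487.71071391   0.         320.05859847]
 [  0.         487.71071391 239.64758616]
 [  0.           0.           1.        ]] [-0.01388303  0.          0.          0.          0.        ] [[ 1.85914538e-02 -9.99443936e-01  2.76799025e-02 -4.87076969e+01]
 [ 9.83667047e-01  2.32413333e-02  1.78490844e-01 -5.19302278e+02]
 [-1.79034910e-01  2.39094036e-02  9.83552155e-01 -1.24956886e+03]
 [ 0.00000000e+00  0.00000000e+00  0.00000000e+00  1.00000000e+00]]
strip [(0.76, [316, 268, 54, 48])]
board [(0.65, [226, 249, 80, 82])]
plate [(0.96, [219, 231, 48, 28])]
screwdriver [(0.52, [399, 219, 50, 22])]
tape_roll [(0.83, [174, 251, 27, 24])]
test_weight []
```

Run:
```python
import cv2
a=cv2.imread("pics/top0.png")[150:350,130:490]
cv2.imwrite("pics/topc.png",cv2.resize(a,(792,440),interpolation=cv2.INTER_CUBIC))
a=cv2.imread("pics/scene0.png");cv2.imwrite("pics/scenec.png",cv2.resize(a[140:410,200:480],(784,600*756//756),interpolation=cv2.INTER_CUBIC))
```

```text
(no output)
```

View pics/top0.png

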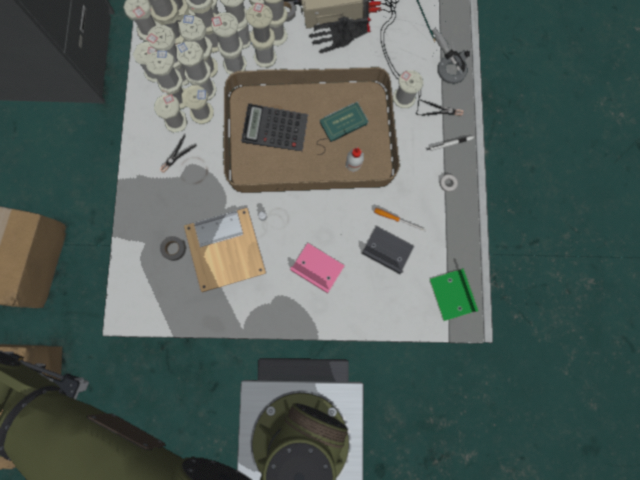

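View pics/topc.png

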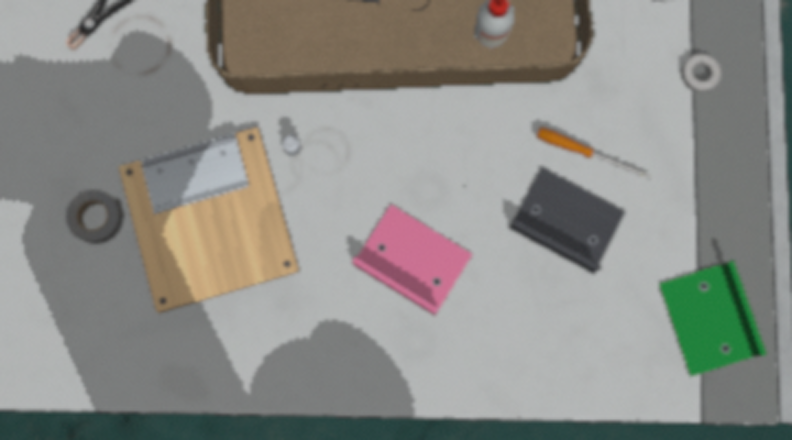

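View pics/scene0.png

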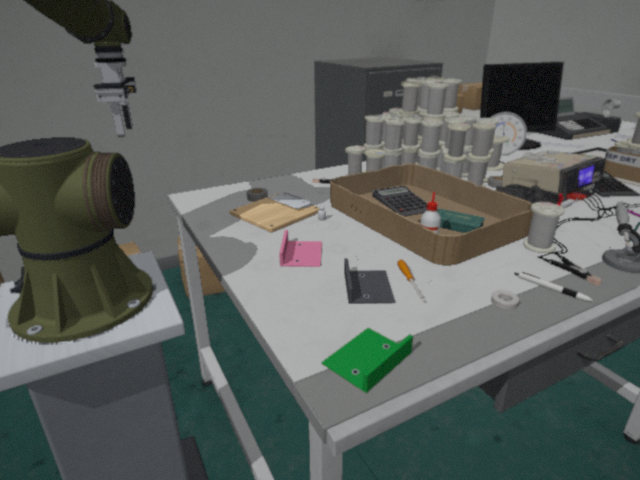

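The top view shows the board at about (226,249) with the plate on its far half. The dark strip is at (388,250), its flange on the near edge. The screwdriver is at (395,217), the tape roll at (173,248) and the weight at (262,211). The pink and green strips are look-alikes. Next I'll zoom in for the corners.

Run:
```python
import cv2
a=cv2.imread("pics/top0.png")
def crop(n,x,y,w,h,s):
    c=cv2.resize(a[y:y+h,x:x+w],(w*s,h*s),interpolation=cv2.INTER_CUBIC)
    for i in range(0,w,10):
        cv2.line(c,(i*s,0),(i*s,6),(0,0,255),1);cv2.putText(c,str(x+i),(i*s,18),0,.4,(0,0,255),1)
    for i in range(0,h,10):
        cv2.line(c,(0,i*s),(6,i*s),(0,0,255),1);cv2.putText(c,str(y+i),(8,i*s+4),0,.4,(0,0,255),1)
    cv2.imwrite(n,c)
crop("pics/b.png",180,200,95,98,6)
crop("pics/s.png",350,200,80,80,7)
```

```text
(no output)
```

View pics/b.png

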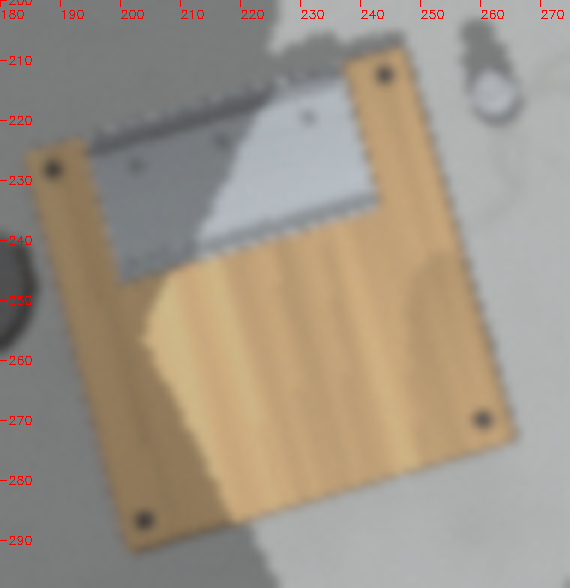

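View pics/s.png

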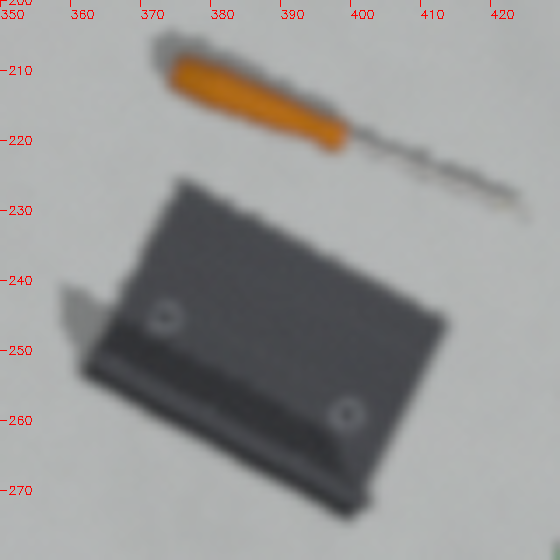

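```bash
cat > h.py <<'E'
import numpy as np,cv2,pickle
from scipy.optimize import least_squares,minimize
def proj(f,P):
    P=np.atleast_2d(P).astype(float);V=f["view"]
    C=P@V[:3,:3].T+V[:3,3];C=C*[1,-1,-1]
    return cv2.projectPoints(C,np.zeros(3),np.zeros(3),f["K"],np.array(f["dist"],float))[0][:,0]
def T(p,L):
    c,s=np.cos(p[2]),np.sin(p[2]);L=np.atleast_2d(L).astype(float)
    return np.c_[p[0]+c*L[:,0]-s*L[:,1],p[1]+s*L[:,0]+c*L[:,1],L[:,2]]
def box(x0,x1,y0,y1,z0,z1):
    return np.array([[x,y,z] for x in(x0,x1) for y in(y0,y1) for z in(z0,z1)])
LEG=box(-45,45,-60,60,0,4);FL=box(-45,-37,-60,60,0,35)
SS=8
def sil(f,parts,p,off,shape):
    m=np.zeros((shape[0]*SS,shape[1]*SS),np.uint8)
    for q in parts:
        h=cv2.convexHull(((proj(f,T(p,q))-off+.5)*SS-.5).astype(np.float32)).round().astype(np.int32)
        cv2.fillConvexPoly(m,h,255)
    return cv2.resize(m,(shape[1],shape[0]),interpolation=cv2.INTER_AREA)/255.
def fitsil(f,parts,p0,soft,off):
    def c(q):
        p=[p0[0]+q[0]*10,p0[1]+q[1]*10,p0[2]+q[2]*.1]
        return ((cv2.GaussianBlur(sil(f,parts,p,off,soft.shape),(0,0),.8)-soft)**2).sum()
    r=min((minimize(c,s,method="Nelder-Mead",options=dict(initial_simplex=np.array(s)+np.array([[0,0,0],[.7,0,0],[0,.7,0],[0,0,.7]]),xatol=1e-3,fatol=1e-4,maxiter=300)) for s in ([0,0,0],[.3,-.3,.3],[-.3,.3,-.3])),key=lambda r:r.fun)
    q=r.x;return np.array([p0[0]+q[0]*10,p0[1]+q[1]*10,p0[2]+q[2]*.1]),r.fun
E
python3 - <<'E'
from h import *
f=pickle.load(open("top0.pkl","rb"));V=f["view"]
print("cam",-V[:3,:3].T@V[:3,3])
# board
uv=np.array([[26,155],[405,46],[518,437],[128,551]],float);uv=(uv+.5)/6-.5+[180,200]
L=np.array([[85,90,14],[85,-90,14],[-105,-90,14],[-105,90,14]])
r=least_squares(lambda p:(proj(f,T(p,L))-uv).ravel(),[470,220,0],x_scale=[1,1,.01]);b=r.x
print("board",b,np.degrees(b[2]),r.fun.round(2))
# plate corners near lip edge / check
Lp=np.array([[11,60,24],[11,-60,24],[75,60,25],[75,-60,25]])
print("plate crop px",((proj(f,T(b,Lp))-[180,200]+.5)*6).round())
Ls=np.array([[45,60,4],[45,-60,4]]);
uv=(np.array([[180,178],[447,322]])+.5)/7-.5+[350,200]
r=least_squares(lambda p:(proj(f,T(p,Ls))-uv).ravel(),[450,-170,0],x_scale=[1,1,.01]);print(r.x,r.fun)
g=f["color"][215:285,350:425].astype(float)
m=g.mean(2);soft=np.clip((175-m)/(175-75),0,1)
# only dark pixels connected; orange ignored
lab=cv2.connectedComponents((soft>.45).astype(np.uint8))[1];k=lab[35,38]
keep=cv2.dilate((lab==k).astype(np.uint8),np.ones((3,3)))
p,e=fitsil(f,[LEG,FL],r.x,soft*keep,np.array([350,215]));print("strip",p,np.degrees(p[2]),e)
s=pickle.load(open("scene0.pkl","rb"))
for n,ff in(("top",f),("scene",s)):
    im=ff["color"][:,:,::-1].copy();im=cv2.resize(im,None,fx=5,fy=5,interpolation=cv2.INTER_CUBIC)
    for q,pp,c in((LEG,p,(0,255,0)),(FL,p,(0,255,255)),(box(-105,85,-90,90,0,14),b,(255,0,0))):
        u=((proj(ff,T(pp,q))+.5)*5)
        for i in range(8):
            for j in range(i):
                if (np.abs(q[i]-q[j])>0).sum()==1: cv2.line(im,tuple(u[i].astype(int)),tuple(u[j].astype(int)),c,1)
    if n=="top": A=im[1000:1480,880:1370];B=im[1080:1400,1750:2150]
    else: A=im[950:1200,1100:1650];B=im[1240:1560,1680:2020]
    h=max(A.shape[0],B.shape[0]);C=np.zeros((h,A.shape[1]+B.shape[1],3),np.uint8);C[:A.shape[0],:A.shape[1]]=A;C[:B.shape[0],A.shape[1]:]=B
    cv2.imwrite(f"pics/ov_{n}.png",C[:, :]if C.shape[1]<=800 else cv2.resize(C,(800,int(h*800/C.shape[1]))))
np.save("b.npy",b);np.save("s.npy",p)
E
```

```text
cam [ 288.00963777   -6.73488884 1323.05506856]
board [5.04874485e+02 2.22713739e+02 3.13007200e-01] 17.9339915119738 [-0.46 -0.41  0.27 -0.46  0.21  0.24 -0.03  0.57]
plate crop px [[124. 285.]
 [384. 210.]
 [ 88. 150.]
 [346.  77.]]
[ 5.05472896e+02 -2.23133112e+02 -4.83486610e-01] [-0.12123775 -0.06546748  0.12104675  0.06291333]
strip [ 5.05809795e+02 -2.24114004e+02 -4.82652525e-01] -27.653952643293735 10.10032963220431
```

View pics/ov_top.png

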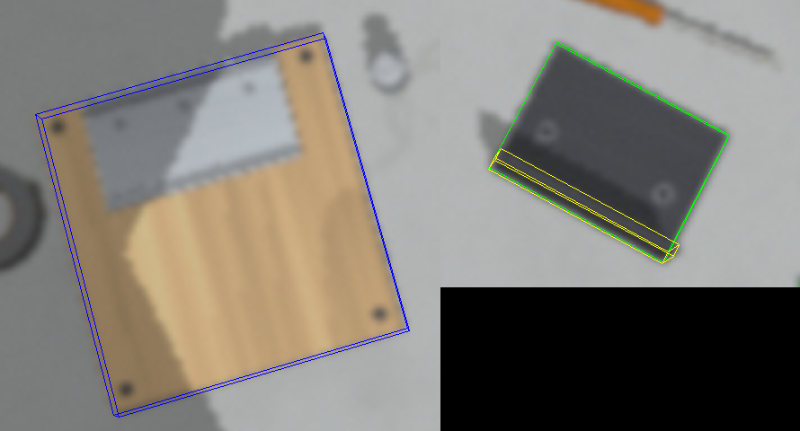

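View pics/ov_scene.png

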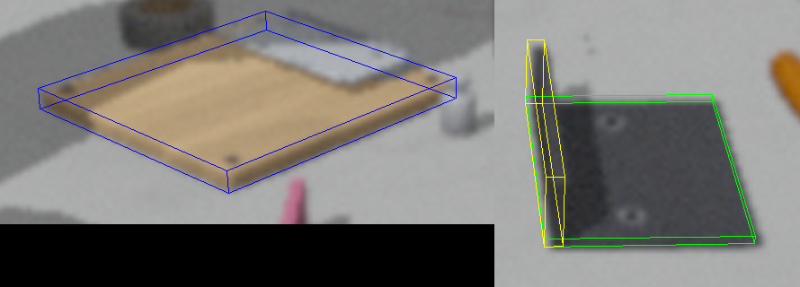

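Run:
```python
from h import *
s=pickle.load(open("scene0.pkl","rb"));b=np.load("b.npy")
S=8
im=cv2.resize(s["color"][180:245,225:325,::-1],None,fx=S,fy=S,interpolation=cv2.INTER_CUBIC)
o=np.array([225,180])
for L,c in((box(-105,85,-90,90,0,14),(255,0,0)),(np.array([[11,60,24],[11,-60,24],[75,60,25],[75,-60,25]]),(0,0,255))):
    for u in (proj(s,T(b,L))-o+.5)*S: cv2.circle(im,tuple(u.astype(int)),4,c,1)
cv2.imwrite("pics/sb.png",im)
```

```text
(no output)
```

View pics/sb.png

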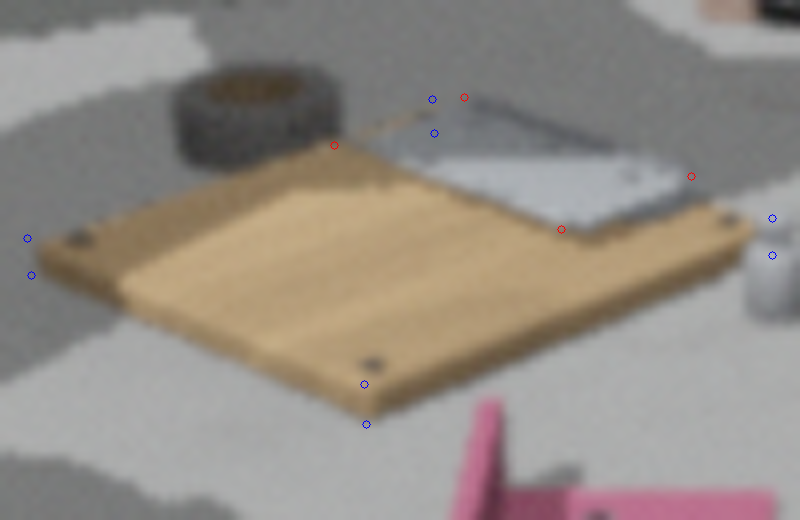

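Request:
{"api": "jog_arm", "payload": {
  "delta_pos": [
    [0, 0, 0],
    [0, 0, 0],
    [0, 0, 0],
    [0, 0, 0],
    [0, 0, 0],
    [0, 0, 0],
    [0, 0, 0],
    [0, 0, 0],
    [0, 0, 0],
    [0, 0, 0],
    [0.0399, 0.0338, 0.0085],
    [0.0399, 0.0338, 0.0085],
    [0.0399, 0.0338, 0.0085],
    [0.0399, 0.0338, 0.0085],
    [0.0399, 0.0338, 0.0085],
    [0.0399, 0.0338, 0.0085],
    [0.0399, 0.0338, 0.0085],
    [0.0399, 0.0338, 0.0085],
    [0.0399, 0.0338, 0.0085],
    [0.0399, 0.0338, 0.0085]
  ],
  "turn": [
    [0, 0, 9.9],
    [0, 0, 9.9],
    [0, 0, 9.9],
    [0, 0, 9.9],
    [0, 0, 9.9],
    [0, 0, 9.9],
    [0, 0, 9.9],
    [0, 0, 9.9],
    [0, 0, 9.9],
    [0, 0, 9.9],
    [0, 0, 0],
    [0, 0, 0],
    [0, 0, 0],
    [0, 0, 0],
    [0, 0, 0],
    [0, 0, 0],
    [0, 0, 0],
    [0, 0, 0],
    [0, 0, 0],
    [0, 0, 0]
  ],
  "claw": [0.6, 0.6, 0.6, 0.6, 0.6, 0.6, 0.6, 0.6, 0.6, 0.6, 0.6, 0.6, 0.6, 0.6, 0.6, 0.6, 0.6, 0.6, 0.6, 0.6]
}}

```text
time_s: 3.2
eef_pos: [372.9, 35.8, 142.5]
eef_rot: [[0.887, -0.462, 0.001], [-0.462, -0.887, 0.0], [0.001, -0.001, -1.0]]
force: [1.0, 0.6, 0.2]
gripper_width: 56.4
```

Request:
{"api": "jog_arm", "payload": {
  "delta_pos": [
    [0.0394, 0.0337, 0.0085],
    [0.0394, 0.0337, 0.0085],
    [0.0394, 0.0337, 0.0085],
    [0.0394, 0.0337, 0.0085],
    [0.0394, 0.0337, 0.0085],
    [0, 0, 0],
    [0, 0, 0],
    [0, 0, 0]
  ],
  "turn": [
    [0, 0, 0],
    [0, 0, 0],
    [0, 0, 0],
    [0, 0, 0],
    [0, 0, 0],
    [0, 0, 0],
    [0, 0, 0],
    [0, 0, 0]
  ],
  "claw": [0.6, 0.6, 0.6, 0.6, 0.6, 0.6, 0.6, 0.6]
}}

```text
time_s: 4.2
eef_pos: [469.2, -201.9, 100.3]
eef_rot: [[0.888, -0.461, 0.0], [-0.461, -0.888, -0.0], [0.0, -0.0, -1.0]]
force: [0.2, 0.4, -0.9]
gripper_width: 56.5
```

Run:
```python
from h import *
from plant import bot
o=bot.observe();s=np.load("s.npy");g=T(s,[[-41,0,25]])[0];print(o["eef_pos"],o["eef_rot"].round(4),o["force"],g)
print("tool delta",o["eef_rot"].T@(g-o["eef_pos"]),np.degrees(np.arctan2(o["eef_rot"][1,0],o["eef_rot"][0,0])))
f=bot.grab_frame("scene");S=6
cv2.imwrite("pics/s1.png",cv2.resize(f["color"][220:320,310:440,::-1],None,fx=S,fy=S,interpolation=cv2.INTER_CUBIC))
```

```text
[ 469.24478952 -201.90488217  100.33672124] [[ 8.875e-01 -4.607e-01  4.000e-04]
 [-4.607e-01 -8.875e-01 -1.000e-04]
 [ 4.000e-04 -1.000e-04 -1.000e+00]] [ 0.18104769  0.40582333 -0.85344112] [ 469.49335116 -205.08466039   25.        ]
tool delta [ 1.65845462  2.71493455 75.33706258] -27.4335605370862
```

View pics/s1.png

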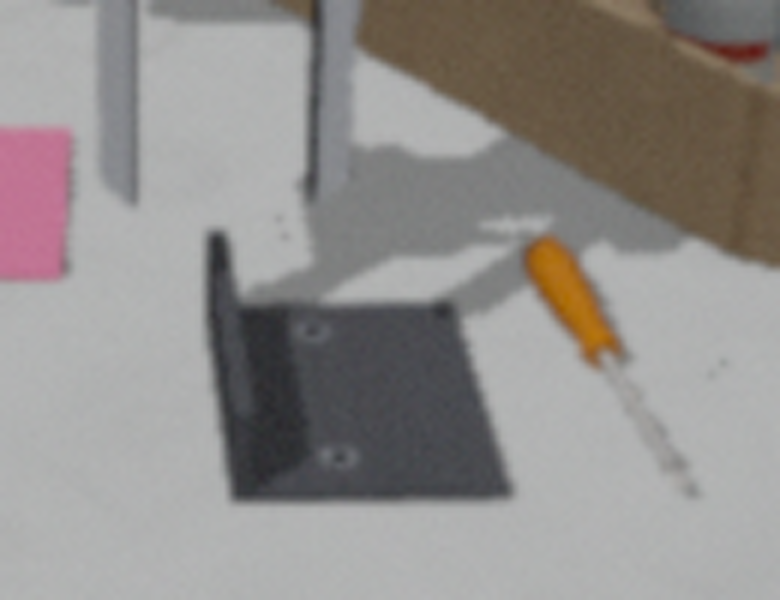

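The fingers straddle the flange, and the path down is clear. I'll lower and grip.

Request:
{"api": "jog_arm", "payload": {
  "delta_pos": [
    [0.0017, 0.0027, 0.02],
    [0, 0, 0.02],
    [0, 0, 0.018],
    [0, 0, 0.0125],
    [0, 0, 0],
    [0, 0, 0],
    [0, 0, 0],
    [0, 0, 0],
    [0, 0, 0],
    [0, 0, 0]
  ],
  "turn": [
    [0, 0, 0.2],
    [0, 0, 0],
    [0, 0, 0],
    [0, 0, 0],
    [0, 0, 0],
    [0, 0, 0],
    [0, 0, 0],
    [0, 0, 0],
    [0, 0, 0],
    [0, 0, 0]
  ],
  "claw": [0.6, 0.6, 0.6, 0.6, 0.6, 0, 0, 0, 0, 0]
}}

```text
time_s: 5.5
eef_pos: [469.6, -206.0, 29.5]
eef_rot: [[0.885, -0.465, 0.0], [-0.465, -0.885, -0.0], [0.0, 0.0, -1.0]]
force: [0.9, 0.2, -0.1]
gripper_width: 9.7
```

Request:
{"api": "jog_arm", "payload": {
  "delta_pos": [
    [0, 0, 0],
    [0, 0, 0],
    [0, 0, -0.01],
    [0, 0, -0.02],
    [0, 0, -0.02],
    [0, 0, 0],
    [0, 0, 0]
  ],
  "turn": [
    [0, 0, 0],
    [0, 0, 0],
    [0, 0, 0],
    [0, 0, 0],
    [0, 0, 0],
    [0, 0, 0],
    [0, 0, 0]
  ],
  "claw": [0, 0, 0, 0, 0, 0, 0]
}}

```text
time_s: 6.38
eef_pos: [469.3, -205.9, 78.9]
eef_rot: [[0.885, -0.465, -0.001], [-0.465, -0.885, 0.0], [-0.001, -0.0, -1.0]]
force: [-1.3, -0.0, -2.0]
gripper_width: 7.3
```

Run:
```python
from h import *
from plant import bot
o=bot.observe();print(o["eef_pos"],o["eef_rot"].round(4),o["force"],o["gripper_width"])
f=bot.grab_frame("scene");S=6
cv2.imwrite("pics/s2.png",cv2.resize(f["color"][200:300,310:440,::-1],None,fx=S,fy=S,interpolation=cv2.INTER_CUBIC))
```

```text
[ 469.27210811 -205.87290589   78.90480752] [[ 8.854e-01 -4.647e-01 -7.000e-04]
 [-4.647e-01 -8.854e-01  4.000e-04]
 [-7.000e-04 -0.000e+00 -1.000e+00]] [-1.32285851 -0.04244893 -2.01451272] 7.2718550665322015
```

View pics/s2.png

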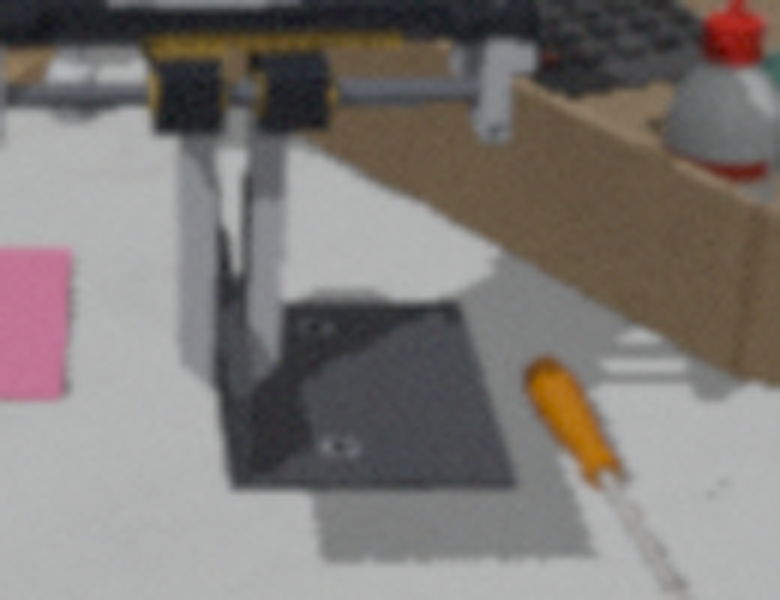

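The strip is held level, with the opening at 7.3 mm and about 2 N of weight. Next I'll carry it over the near part of the board.

Request:
{"api": "jog_arm", "payload": {
  "delta_pos": [
    [0, 0, -0.008],
    [0, 0, -0.008],
    [0, 0, -0.008],
    [0, 0, -0.008],
    [0, 0, -0.008],
    [0.0091, -0.0496, 0],
    [0.0091, -0.0496, 0],
    [0.0091, -0.0496, 0],
    [0.0091, -0.0496, 0],
    [0.0091, -0.0496, 0],
    [0.0091, -0.0496, 0],
    [0.0091, -0.0496, 0],
    [0.0091, -0.0496, 0],
    [0, 0, 0.02],
    [0, 0, 0.02],
    [0, 0, 0],
    [0, 0, 0]
  ],
  "turn": [
    [0, 0, -9.1],
    [0, 0, -9.1],
    [0, 0, -9.1],
    [0, 0, -9.1],
    [0, 0, -9.1],
    [0, 0, 0],
    [0, 0, 0],
    [0, 0, 0],
    [0, 0, 0],
    [0, 0, 0],
    [0, 0, 0],
    [0, 0, 0],
    [0, 0, 0],
    [0, 0, 0],
    [0, 0, 0],
    [0, 0, 0],
    [0, 0, 0]
  ],
  "claw": [0, 0, 0, 0, 0, 0, 0, 0, 0, 0, 0, 0, 0, 0, 0, 0, 0]
}}

```text
time_s: 8.55
eef_pos: [417.8, 194.0, 79.8]
eef_rot: [[0.952, 0.306, 0.0], [0.306, -0.952, 0.0], [0.0, -0.0, -1.0]]
force: [0.4, -0.1, -0.5]
gripper_width: 7.8
```

```bash
cat > look.py <<'E'
from h import *
from plant import bot
import sys
n=sys.argv[1]
o=bot.observe();b=np.load("b.npy")
R=o["eef_rot"];yaw=np.arctan2(R[1,0],R[0,0])
c,s=np.cos(b[2]),np.sin(b[2]);d=o["eef_pos"]-[b[0],b[1],0]
print("t",o["time_s"],"grasp in board x,y,z",(c*d[0]+s*d[1]).round(2),(-s*d[0]+c*d[1]).round(2),d[2].round(2),"yaw err deg",np.degrees(yaw-b[2]).round(2),"Rz",R[2].round(4),"F",o["force"].round(1),"M",o["ft_torque"].round(2),o["gripper_width"].round(2))
S=6
f=bot.grab_frame("scene");pickle.dump(f,open(f"scene{n}.pkl","wb"));g=bot.grab_frame("top");pickle.dump(g,open(f"top{n}.pkl","wb"))
A=cv2.resize(f["color"][170:250,225:325,::-1],None,fx=7,fy=7,interpolation=cv2.INTER_CUBIC)
B=cv2.resize(g["color"][200:300,175:290,::-1],None,fx=6,fy=6,interpolation=cv2.INTER_CUBIC)
cv2.imwrite(f"pics/{n}a.png",A);cv2.imwrite(f"pics/{n}b.png",B)
E
python3 look.py 3
```

```text
Traceback (most recent call last):
  File "look.py", line 8, in <module>
    print("t",o["time_s"],"grasp in board x,y,z",(c*d[0]+s*d[1]).round(2),(-s*d[0]+c*d[1]).round(2),d[2].round(2),"yaw err deg",np.degrees(yaw-b[2]).round(2),"Rz",R[2].round(4),"F",o["force"].round(1),"M",o["ft_torque"].round(2),o["gripper_width"].round(2))
                                                                                                                                                                                                                                     ^^^^^^^^^^^^^^^^^^^^^^^^
AttributeError: 'float' object has no attribute 'round'
```

```bash
sed -i 's/o\["gripper_width"\].round(2)/round(o["gripper_width"],2)/' look.py; python3 look.py 3
```

```text
t 8.55 grasp in board x,y,z -91.72 -0.53 79.83 yaw err deg -0.14 Rz [ 1.e-04 -0.e+00 -1.e+00] F [ 0.4 -0.1 -0.5] M [-0.07  0.03  0.01] 7.79
```

View pics/3a.png

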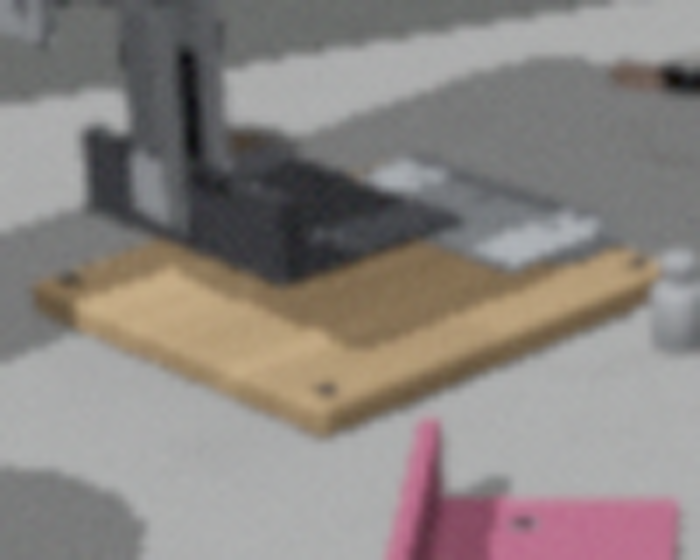

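View pics/3b.png

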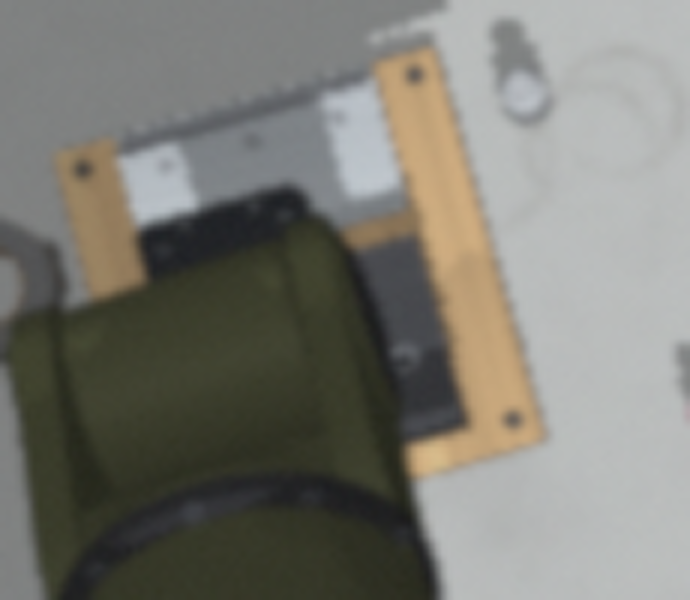

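The strip is level above the board, and its right end lines up with the plate's right end after allowing for parallax. I'll lower it.

Request:
{"api": "jog_arm", "payload": {
  "delta_pos": [
    [0, 0, 0.015],
    [0, 0, 0.012],
    [0, 0, 0.006],
    [0, 0, 0],
    [0, 0, 0]
  ],
  "turn": [
    [0, 0, 0],
    [0, 0, 0],
    [0, 0, 0],
    [0, 0, 0],
    [0, 0, 0]
  ],
  "claw": [0, 0, 0, 0, 0]
}}

```text
time_s: 9.28
eef_pos: [417.7, 194.1, 46.6]
eef_rot: [[0.952, 0.306, 0.0], [0.306, -0.952, 0.0], [0.0, -0.0, -1.0]]
force: [0.5, -0.8, -1.8]
gripper_width: 7.9
```

Request:
{"api": "jog_arm", "payload": {
  "delta_pos": [
    [0, 0, 0.0015],
    [0, 0, 0.0015],
    [0, 0, 0],
    [0, 0, 0]
  ],
  "turn": [
    [0, 0, -0.1],
    [0, 0, 0],
    [0, 0, 0],
    [0, 0, 0]
  ],
  "claw": [0, 0, 0, 0]
}}

```text
time_s: 9.78
eef_pos: [417.6, 194.0, 43.5]
eef_rot: [[0.952, 0.307, 0.0], [0.307, -0.952, 0.0], [0.0, 0.0, -1.0]]
force: [0.2, 0.1, -2.6]
gripper_width: 7.6
```

```bash
python3 look.py 4
```

```text
t 9.775 grasp in board x,y,z -91.86 -0.41 43.49 yaw err deg -0.03 Rz [ 2.e-04  0.e+00 -1.e+00] F [ 0.2  0.1 -2.6] M [-0.01  0.01 -0.01] 7.56
```

View pics/4a.png

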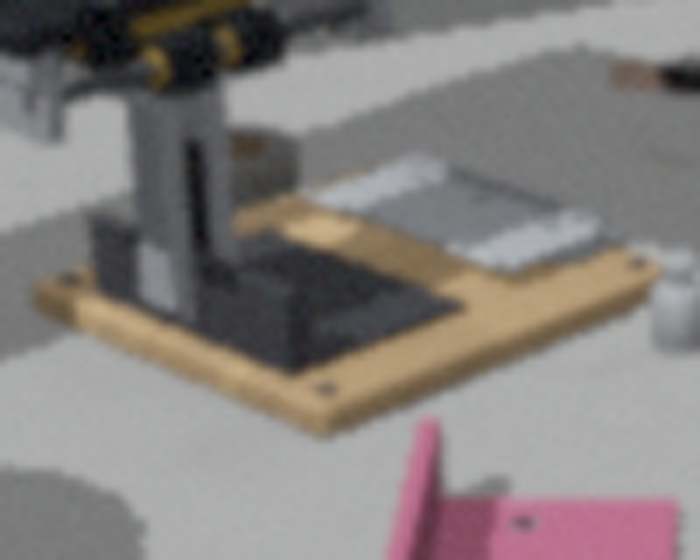

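Request:
{"api": "jog_arm", "payload": {
  "delta_pos": [
    [0, 0, 0.0005],
    [0, 0, 0.0005],
    [0, 0, 0]
  ],
  "turn": [
    [0, 0, 0],
    [0, 0, 0],
    [0, 0, 0]
  ],
  "claw": [0, 0, 0]
}}

```text
time_s: 10.25
eef_pos: [417.6, 194.0, 43.5]
eef_rot: [[0.952, 0.308, 0.0], [0.308, -0.952, 0.0], [0.0, 0.0, -1.0]]
force: [-7.7, -3.8, 18.1]
gripper_width: 8.1
```

Request:
{"api": "jog_arm", "payload": {
  "delta_pos": [
    [0, 0, -0.0006],
    [0, 0, 0]
  ],
  "turn": [
    [0, 0, 0],
    [0, 0, 0]
  ],
  "claw": [0, 0]
}}

```text
time_s: 10.5
eef_pos: [417.6, 194.0, 43.5]
eef_rot: [[0.952, 0.307, 0.0], [0.307, -0.952, 0.0], [0.0, 0.0, -1.0]]
force: [-4.3, -1.7, 9.0]
gripper_width: 7.8
```

```bash
python3 look.py 5
```

```text
t 10.5 grasp in board x,y,z -91.86 -0.41 43.46 yaw err deg -0.03 Rz [ 2.e-04  0.e+00 -1.e+00] F [-4.3 -1.7  9. ] M [-0.41  0.73 -0.05] 7.77
```

View pics/5a.png

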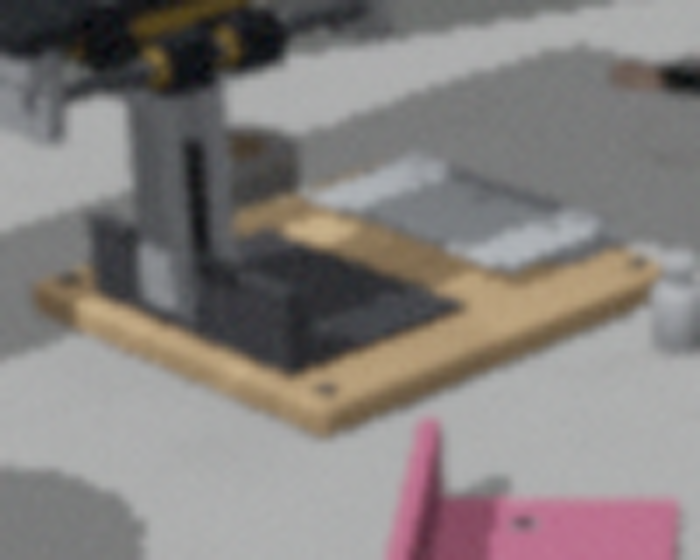

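Request:
{"api": "jog_arm", "payload": {
  "delta_pos": [
    [0.003, 0, -0.0003],
    [0.005, 0, 0],
    [0.005, 0, 0],
    [0.004, 0, 0],
    [0, 0, 0]
  ],
  "turn": [
    [0, 0, 0],
    [0, 0, 0],
    [0, 0, 0],
    [0, 0, 0],
    [0, 0, 0]
  ],
  "claw": [0, 0, 0, 0, 0]
}}

```text
time_s: 11.22
eef_pos: [434.2, 199.4, 43.5]
eef_rot: [[0.952, 0.307, 0.001], [0.307, -0.952, 0.0], [0.001, -0.0, -1.0]]
force: [-0.1, -0.4, 2.8]
gripper_width: 7.9
```

```bash
python3 look.py 6
```

```text
t 11.225 grasp in board x,y,z -74.47 -0.43 43.48 yaw err deg -0.03 Rz [ 7.e-04 -1.e-04 -1.e+00] F [-0.1 -0.4  2.8] M [-0.04  0.06 -0.02] 7.9
```

View pics/6a.png

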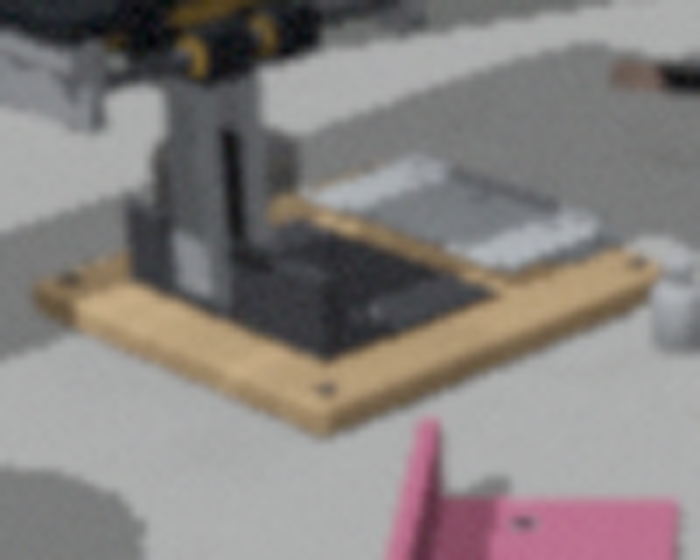

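View pics/6b.png

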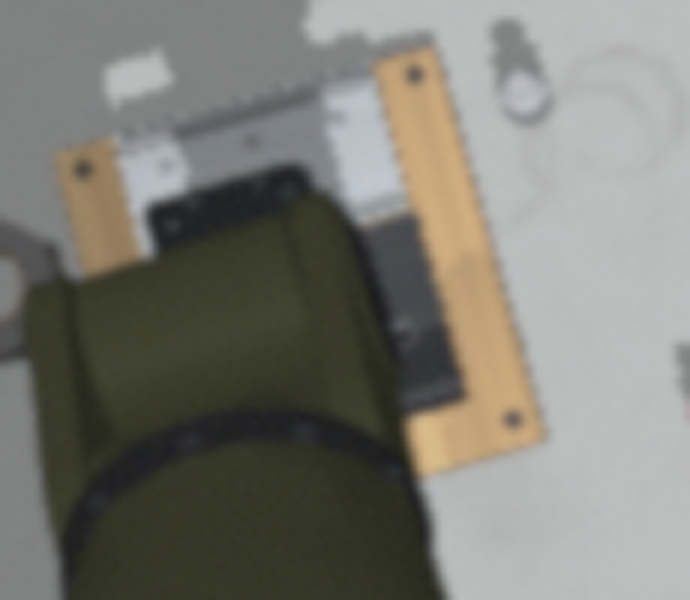

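The strip lies flat, its front edge is at the lip (board x about 11) and the ends line up. I'll slide it further in.

Request:
{"api": "jog_arm", "payload": {
  "delta_pos": [
    [0.004, 0, 0],
    [0.004, 0, 0],
    [0.004, 0, 0],
    [0.004, 0, 0],
    [0, 0, 0]
  ],
  "turn": [
    [0, 0, 0],
    [0, 0, 0],
    [0, 0, 0],
    [0, 0, 0],
    [0, 0, 0]
  ],
  "claw": [0, 0, 0, 0, 0]
}}

```text
time_s: 11.95
eef_pos: [449.0, 204.2, 43.5]
eef_rot: [[0.952, 0.307, -0.0], [0.307, -0.952, -0.0], [-0.0, -0.0, -1.0]]
force: [-1.9, -1.1, 5.8]
gripper_width: 7.8
```

```bash
python3 look.py 7
```

```text
t 11.95 grasp in board x,y,z -58.85 -0.42 43.49 yaw err deg -0.03 Rz [-1.e-04 -0.e+00 -1.e+00] F [-1.9 -1.1  5.8] M [-0.14  0.3  -0.03] 7.76
```

View pics/7a.png

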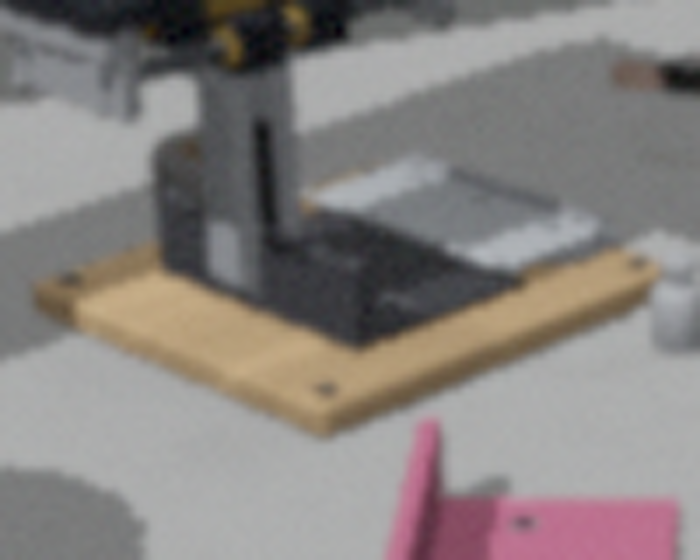

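Request:
{"api": "jog_arm", "payload": {
  "delta_pos": [
    [0.004, 0, 0],
    [0.004, 0, 0],
    [0.004, 0, 0],
    [0.004, 0, 0],
    [0.002, 0, 0],
    [0, 0, 0]
  ],
  "turn": [
    [0, 0, 0],
    [0, 0, 0],
    [0, 0, 0],
    [0, 0, 0],
    [0, 0, 0],
    [0, 0, 0]
  ],
  "claw": [0, 0, 0, 0, 0, 0]
}}

```text
time_s: 12.8
eef_pos: [465.9, 209.6, 43.5]
eef_rot: [[0.952, 0.307, -0.001], [0.307, -0.952, -0.0], [-0.001, 0.0, -1.0]]
force: [-3.7, -1.5, 6.4]
gripper_width: 8.0
```

Request:
{"api": "jog_arm", "payload": {
  "delta_pos": [
    [0.001, 0, 0],
    [0.001, 0, 0],
    [0.001, 0, 0],
    [0, 0, 0]
  ],
  "turn": [
    [0, 0, 0],
    [0, 0, 0],
    [0, 0, 0],
    [0, 0, 0]
  ],
  "claw": [0, 0, 0, 0]
}}

```text
time_s: 13.3
eef_pos: [468.5, 210.5, 43.5]
eef_rot: [[0.952, 0.307, -0.001], [0.307, -0.952, -0.0], [-0.001, 0.0, -1.0]]
force: [-5.1, -1.5, 8.4]
gripper_width: 7.7
```

Request:
{"api": "jog_arm", "payload": {
  "delta_pos": [
    [0.001, 0, 0],
    [0.001, 0, 0],
    [0, 0, 0]
  ],
  "turn": [
    [0, 0, 0],
    [0, 0, 0],
    [0, 0, 0]
  ],
  "claw": [0, 0, 0]
}}

```text
time_s: 13.68
eef_pos: [470.5, 211.2, 43.5]
eef_rot: [[0.952, 0.307, -0.001], [0.307, -0.952, -0.0], [-0.001, -0.0, -1.0]]
force: [-5.4, -0.9, 8.3]
gripper_width: 8.2
```

Request:
{"api": "jog_arm", "payload": {
  "delta_pos": [
    [0.001, 0, 0],
    [0, 0, 0]
  ],
  "turn": [
    [0, 0, 0],
    [0, 0, 0]
  ],
  "claw": [0, 0]
}}

```text
time_s: 13.92
eef_pos: [471.3, 211.4, 43.5]
eef_rot: [[0.952, 0.307, -0.001], [0.307, -0.952, -0.0], [-0.001, 0.0, -1.0]]
force: [-6.6, -1.3, 8.6]
gripper_width: 7.5
```

Request:
{"api": "jog_arm", "payload": {
  "delta_pos": [
    [0.001, 0, 0],
    [0, 0, 0]
  ],
  "turn": [
    [0, 0, 0],
    [0, 0, 0]
  ],
  "claw": [0, 0]
}}

```text
time_s: 14.18
eef_pos: [471.3, 211.4, 43.5]
eef_rot: [[0.952, 0.308, -0.004], [0.308, -0.952, -0.001], [-0.004, 0.0, -1.0]]
force: [-13.9, -5.5, 17.1]
gripper_width: 7.7
```

```bash
python3 look.py 8
```

```text
t 14.175 grasp in board x,y,z -35.42 -0.43 43.46 yaw err deg -0.02 Rz [-3.9e-03  1.0e-04 -1.0e+00] F [-13.9  -5.5  17.1] M [-0.89  2.5  -0.04] 7.67
```

View pics/8a.png

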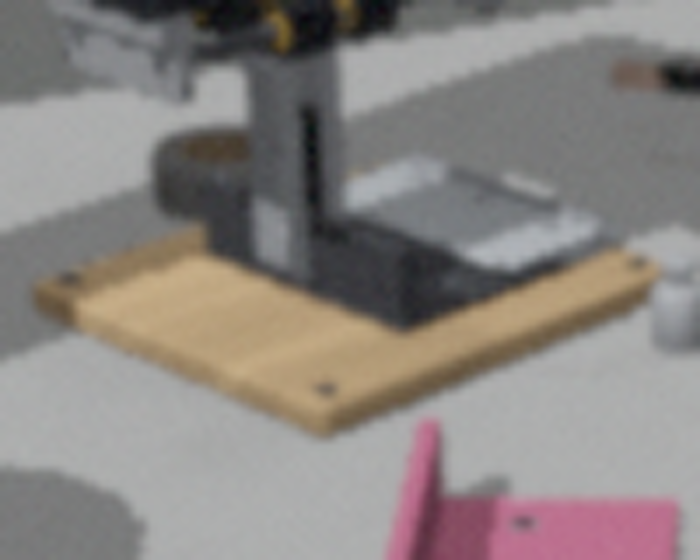

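View pics/8b.png

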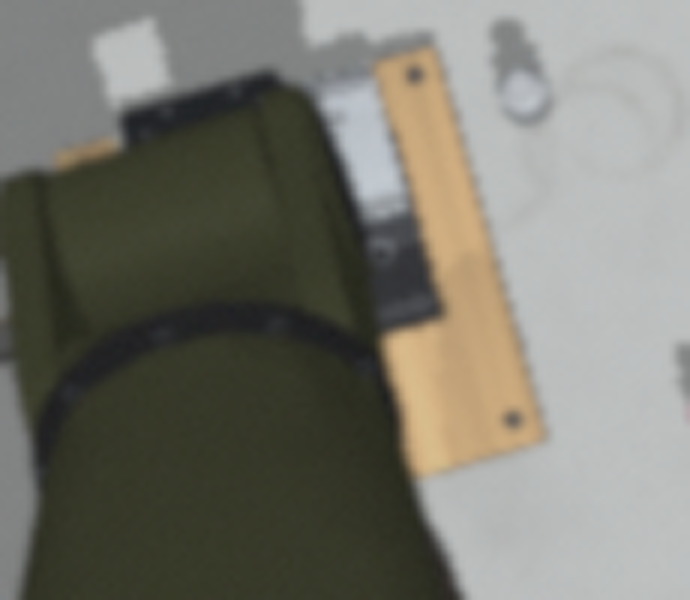

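The strip has butted: it stopped at board grasp x of -35.4 (expected -36) and the push rose to about 15 N. The plate is lying down. I'll ease the forward push a little and press down.

Request:
{"api": "jog_arm", "payload": {
  "delta_pos": [
    [-0.0005, 0, 0.0003],
    [0, 0, 0.0003],
    [0, 0, 0],
    [0, 0, 0],
    [0, 0, 0]
  ],
  "turn": [
    [0, 0, 0],
    [0, 0, 0],
    [0, 0, 0],
    [0, 0, 0],
    [0, 0, 0]
  ],
  "claw": [0, 0, 0, 0, 0]
}}

```text
time_s: 14.9
eef_pos: [471.3, 211.4, 43.5]
eef_rot: [[0.952, 0.308, -0.002], [0.308, -0.952, -0.001], [-0.003, 0.0, -1.0]]
force: [-15.2, -5.4, 21.8]
gripper_width: 7.7
```

```bash
python3 look.py 9
```

```text
t 14.9 grasp in board x,y,z -35.42 -0.43 43.47 yaw err deg -0.02 Rz [-2.5e-03  1.0e-04 -1.0e+00] F [-15.2  -5.4  21.8] M [-0.94  2.49 -0.  ] 7.68
```

View pics/9a.png

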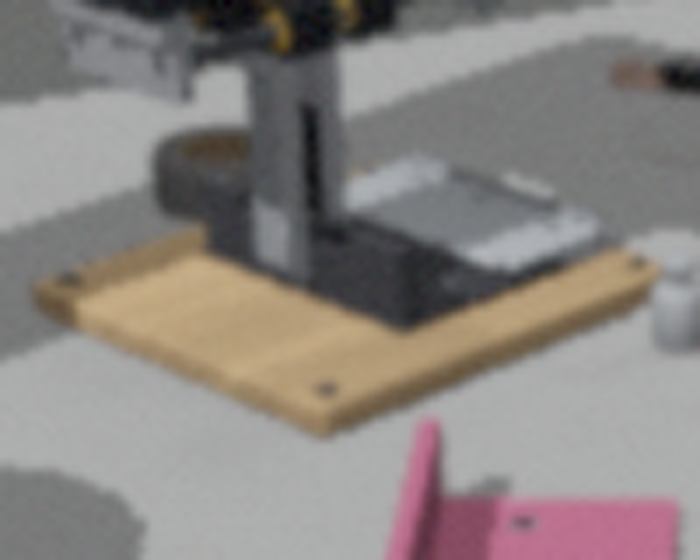

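Run:
```python
from plant import bot
print(bot.finish_job()); o=bot.observe(); print(o["time_s"],o["eef_pos"],o["force"],o["gripper_width"])
```

```text
the job is handed in; nothing more can be done
None
the job is handed in; nothing more can be done
```

I gripped the dark strip by the middle of its flange, set it on the board and slid it under the plate until it butted against the stop. I then pressed it down and handed the job in still gripping and pressing, at about 15 s of the 38 s allowed. No verdict was reported.

**Last readings before hand-in:**

| Check | Measured |
|---|---|
| Front edge in board x | about 50.6 mm by calculation, stop at 50 mm |
| End alignment with the plate | about 0.4 mm by calculation, about 1 mm seen in the top view |
| Yaw error | -0.02° against the fitted board direction |
| Tool tilt | about 0.003 rad |
| Downward press | about 22 N, plus the strip's own weight |
| Forward push on the stop | about 15 N |
| Grip opening | 7.7 mm on the 8 mm flange |

- **Butting:** the strip stopped moving and the push rose from about 7 N to 15 N. Easing the command back 0.5 mm did not lower that push.
- **Pictures:** the plate shows no visible lift and the strip lies flat. The tape roll and weight were where they started. I did not look at the screwdriver again after lifting the strip clear of it, and the arm did not go near it afterwards.
- **Disagreement:** the board fit from the top camera was about 3 mm off in the scene camera. I relied on the felt stop and on the strip against the plate in the pictures.

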